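Sound a reed plate at half wind on the tuning box

TASK

Try the reed plate in work (the one lying on the dark wooden support) on the tuning box: lay it flat on the box's leather-covered seat, between the brass locating pins, and let go of it before you touch the wind key. Then press the sprung wind key half way down and keep it there for a few seconds so that the reeds speak softly; never push it to its bottom stop, and leave the other reed plates alone. Finish still holding the key half way down, for the tuner's needle to settle: do not let it rise again.

Things in the scene. Friction and masses are not known exactly. Their poses are not given: they have to be found in the camera images.
- plate_work: the reed plate in work: flat brass plate with two rows of reeds on a thin leather gasket, 33 x 155 x 4 mm in all, about 60 g, lying loose on the dark wooden support, its underside 12 mm above the worktop; it overhangs the support by 4 mm along each long side and leaves one end of it bare; origin at the centre of its underside, y along its length, z up
- support_block: plain dark hardwood strip, 25 x 144 x 12 mm, loose on the worktop under the plate in work, about 18 mm of it showing beyond one end of the plate; origin at the centre of its underside, its length about 0.13 rad counter-clockwise of its y axis
- plate_b: another reed plate of the same kind and size, lying flat on the worktop itself, not part of the job; origin at the centre of its underside, y along its length
- plate_c: another reed plate of the same kind and size, lying flat on the worktop itself, not part of the job; origin at the centre of its underside, y along its length
- tuning_box: wooden tuning box fixed to the worktop, 142 x 282 mm at its base: a wind chest 60 mm high under its left part carries the seat, a low bay 29 mm high at its right carries the wind key, which points towards the front and overhangs it; origin at the centre of its underside, x to the back of the box, y to its left, z up
- seat (a point): centre of the seat's leather top, 85 mm above the worktop, 25 mm above the wind chest; axes as the box's. The seat runs along y: two rails, together 25 mm wide with a wind slot between, so a plate overhangs 4 mm on each long side. Its end blocks, 56 to 90 mm either side of the centre, are 54 mm wide and end just below the leather. A plate fits either way round
- key_pad (a point): centre of the top of the black touch pad (36 x 36 mm) at the front end of the wind key; it moves with the key. At rest it is 88 mm above the worktop and clear of the box's front; from rest to the bottom stop it goes down about 43 mm, half way is about 22 mm down
- key_hinge (a point): axis of the wind key at the rear of the bay, 75 mm above the worktop, parallel to the box's y; the pad lies 145 mm in front of it
- wind_key (a joint): angle of the wind key in rad: 0 at rest (up), grows as the pad is pressed down, 0.30 at the bottom stop, 0.15 half way. A spring returns it when let go; pressed on the pad it takes about 2.5 N to start, 5 N half way and 8 N at the bottom. A pointer on the key's right side passes a brass scale strip with three black marks: rest, half way and bottom
- seat_pin (a point): top of the round brass locating pin at the seat's right end (its -y end). There are six such pins, 5 mm thick and 7 mm higher than the leather: from the seat's centre two at x = 0, y = +-82.5 mm and four at x = +-21.5, y = +-66 mm; a plate has 2.5 mm play on every side between them

How it is judged:
By the outcome, as a careful person would: the job done as asked, in the order asked, and still so for the second after the job is handed in, while the arm keeps its last pose, push and grip.
It also fails if it takes over 59 s, if anything falls off the work surface, if the arm or the gripper's body presses on something with over 40 N, if the wrist force passes 120 N, or if a joint passes its speed limit or range.

ROBOT

A 6-joint arm with a two-finger parallel gripper is mounted at the origin on a cart in front of the work surface, level with it; the furniture and walls round the work are solid. World frame = base frame: x ahead of the robot, y to its left, z up, the work surface at z = 0. Lengths are in m, angles in rad, forces in N, time in s.
With the tool pointing down it reaches from about 0.325 to 0.775 m from the base axis. Payload 9.3 kg.
Tool frame: the origin (TCP) lies between the finger pads; the fingertips stand 22 mm ahead of it and the grasp point (between the pads) lies 3 mm ahead of it (ctrl.tcp_to_tips is the distance from the TCP to the fingertips, in m); x points along the fingers, y is the direction in which the jaws open and shut, and the axes are right-handed (so a half turn about x gives the same grasp; the last joint's range is limited). The gripper opens to 85 mm and grips with 20 to 120 N. Pads are 22 mm wide; open, the fingers measure 114 mm over their backs; the gripper's body (76 mm by 85 mm) begins 54 mm behind the grasp point. The pads swing forward as they close: fully open they stand 13 mm farther back than shut.
Start: joints at [-1.452, 0.259, 0.021, 1.334, 0, 1.418], TCP at [0.148, -0.53, 0.253] pointing down, gripper open.
Joint ranges: [-3.04, 3.04], [-0.91, 1.82], [-1.04, 1.36], [-1.92, 1.95], [-1.52, 1.45], [-3.14, 3.14]. Speed limits (rad/s): [2.22, 2.22, 2.79, 3.14, 3.14, 3.14].

INTERFACE

Orientations are given as [roll, pitch, yaw] about the fixed x, y, z axes, in that order (R = Rz(yaw) Ry(pitch) Rx(roll)).
In Python, from workcell import ctrl, cams gives the robot as it stands.
- The arm moves only by the tool move_arm, never from a script. Its argument "commands" is one flat list of numbers, 5 for each row, row after row: the shift along the tool's x, y, z in m, then the turn about the tool's x in rad, then the opening in per cent of the stroke, from 0 (shut) to 100 (fully open). A call has 1 to 12 rows; each row shifts and turns the pose as measured when the row begins, along the tool's axes as they then stand; what a row does not reach is not made up. A row lasts 1/8 s, in which the tool goes at most 62.5 mm and 10.7 degrees, less where a joint would pass 70% of its speed; a pose out of reach is approached as far as the arm can. A call is refused whole if a number of a shift passes 0.0625 or a number of a turn 0.188, either way. A call with a gripper value outside its range is refused whole. The fingers move at their own pace and stop on an object; the grip force is fixed at half the most. Time passes only in rows, so rows that do not move let the fingers close. It gives the time, the measured TCP pose, the force and the opening at its end, in the units of the state.
- ctrl.observe(): the state, without advancing time (a new reading comes with each control period).
- cams.camera(name): name is "scene" or "side" or "wrist"; returns a dict with "img" (420x560x3 uint8, blue, green, red), "mtx" (3x3 intrinsics, pixels), "rvec" (rotation vector, rad) and "tvec" (3), from world to camera coordinates, as OpenCV has them. Camera axes: x right, y down, z forward; pixel columns grow to the right and rows downward; lengths in m; the calibration is good to about 2 mm. A picture is of the moment at which its call begins. There is no depth.
- ctrl.hand_in(): hands the job in, once; it reports no verdict.
The state is a dict: "clock": time; "joints": joint angles; "dq": joint speeds; "joint_torque": joint torques, N m; "position": TCP position; "tool_rot": TCP orientation; "contact_force": force on the tool from outside, world axes, zero at the start; "moment": the same for the moment, N m; "width": opening from 0.0 (shut) to 1.0 (fully open).
Only numpy, scipy, OpenCV 4.12 (cv2) and the standard library are available. Lean on these libraries where they do the work, as an engineer would, in place of code of your own. Each camera call takes 0.05 s, during which the arm holds its last target. There are 200 camera calls.

## Working session

There is one attempt and no reset: what is moved stays moved. The work goes in short steps, Python scripts to look and compute and a tool call to move; the robot and the scene stay as the last step left them, time stands still between calls to the robot, and variables do not carry over. Pictures are saved under pics/ and viewed, about 8 in all and at most 12, crops included, and the job is handed in when it is done.

Besides the shell and the picture viewer there is one more tool, called after ">>>" by a JSON object that holds its "method" and its "body", one argument or row to a line. move_arm: Moves the arm, as the interface text tells. Its arguments: {"type":"object","properties":{"commands":{"type":"array","items":{"type":"number"}}},"required":["commands"]}

```bash
mkdir -p pics; ls; python3 - <<'E'
from workcell import ctrl,cams
import cv2,numpy as np
s=ctrl.observe();print({k:np.round(v,3).tolist() for k,v in s.items()})
for n in("scene","side"):
    c=cams.camera(n);cv2.imwrite(f"pics/{n}0.png",c["img"]);np.savez(f"{n}0.npz",**c)
    R=cv2.Rodrigues(c["rvec"])[0];print(n,(-R.T@c["tvec"].ravel()).round(3),R[2].round(2))
E
```

```text
pics
{'clock': 0.0, 'joints': [-1.452, 0.259, 0.021, 1.334, -0.0, 1.418], 'dq': [0.001, 0.0, 0.001, -0.002, 0.0, -0.001], 'joint_torque': [0.001, -55.564, 34.452, 0.014, -0.0, -0.0], 'position': [0.148, -0.53, 0.253], 'tool_rot': [-1.723, 1.569, 1.69], 'contact_force': [0.137, 0.003, -0.023], 'moment': [0.036, 0.029, 0.028], 'width': 1.001}
scene [-0.303 -0.546  0.577] [ 0.78  0.41 -0.46]
side [0.449 0.735 0.479] [ 0.1  -0.9  -0.42]
```

View pics/scene0.png

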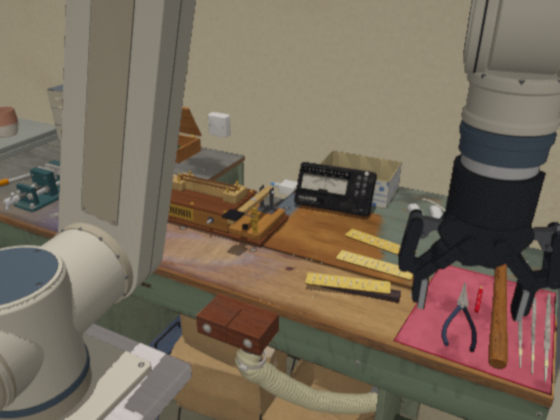

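View pics/side0.png

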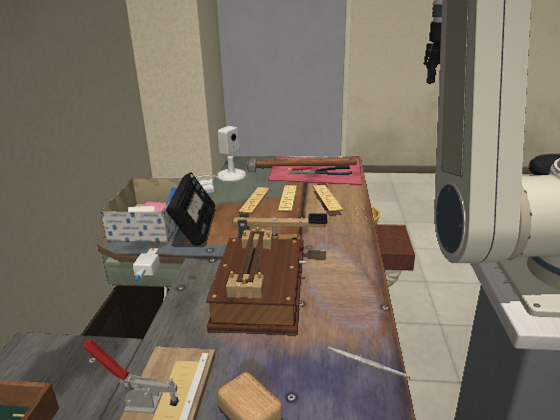

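The scene view shows plate_work at about (348,284) with the dark support showing at its right end (385,295), and the box at (160-290,170-240). In the side view the work plate is at (327,198), the seat at (250,260) and the key pad at (317,218). I'll enlarge both.

```bash
python3 - <<'E'
import cv2
a=cv2.imread("pics/scene0.png")[165:305,160:425];cv2.imwrite("pics/sc1.png",cv2.resize(a,None,fx=3,fy=3,interpolation=cv2.INTER_CUBIC))
a=cv2.imread("pics/side0.png")[175:325,200:360];cv2.imwrite("pics/si1.png",cv2.resize(a,None,fx=4,fy=4,interpolation=cv2.INTER_CUBIC))
E
```

```text
(no output)
```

View pics/sc1.png

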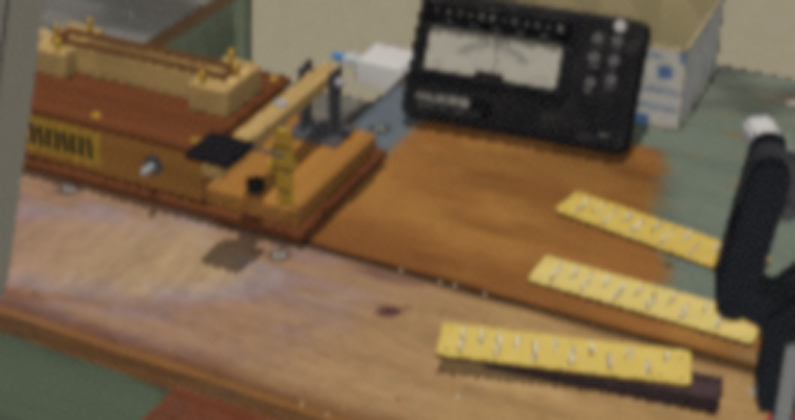

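View pics/si1.png

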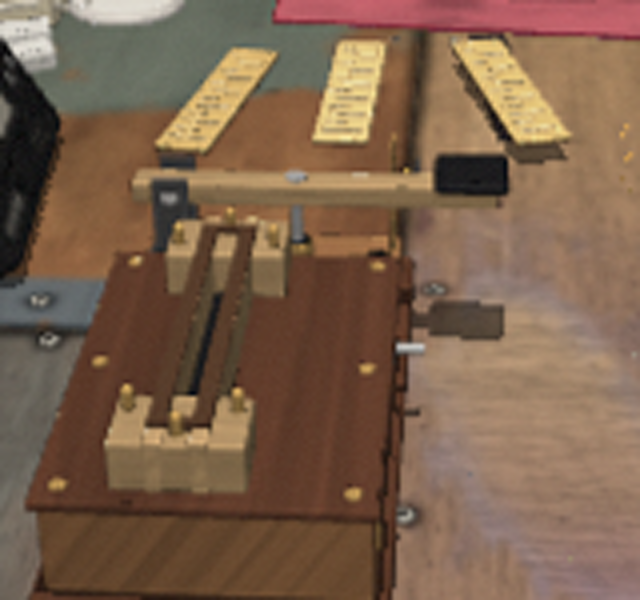

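```bash
cat > h.py <<'E'
import cv2,numpy as np
def P(c): 
    R=cv2.Rodrigues(c["rvec"])[0]; return R,c["tvec"].reshape(3)
def ray(c,uv):
    R,t=P(c); d=R.T@np.linalg.solve(c["mtx"],[*uv,1.]); return -R.T@t,d
def plane(c,uv,z):
    o,d=ray(c,uv); return o+d*(z-o[2])/d[2]
def tri(*obs):
    A=np.zeros((3,3));b=np.zeros(3);L=[ray(*o) for o in obs]
    for o,d in L:
        d=d/np.linalg.norm(d);M=np.eye(3)-np.outer(d,d);A+=M;b+=M@o
    p=np.linalg.solve(A,b)
    res=[np.linalg.norm(np.cross(p-o,d/np.linalg.norm(d))) for o,d in L]
    return p,max(res)
def proj(c,p): return cv2.projectPoints(np.atleast_2d(np.float64(p)),c["rvec"],c["tvec"],c["mtx"],None)[0][:,0]
E
python3 - <<'E'
from h import *
np.set_printoptions(precision=4,suppress=True)
sc=np.load("scene0.npz");si=np.load("side0.npz")
S=lambda u,v:(u/3+160-.33,v/3+165-.33); D=lambda u,v:(u/4+200-.375,v/4+175-.375)
# plate corners: left-back,left-front,right-back,right-front (scene)
a=[S(440,322),S(436,357),S(693,348),S(690,384)]
b=[D(517,143),D(571,135),D(453,40),D(498,39)]
b=[D(517,143),D(571,135),D(453,40),D(498,39)]
for x,y in zip(a,b): print(tri((sc,x),(si,y)),plane(sc,x,.016)[:2],plane(si,y,.016)[:2])
print("pins side z=.092")
p=[plane(si,D(*q),.092) for q in [(127,386),(237,390),(176,413),(180,224),(273,226),(230,209)]]
for q in p: print(q)
print("seat c",np.mean(p,0))
print("pad side",[plane(si,D(*q),.088)[:2] for q in[(437,155),(507,155),(437,193),(509,193)]])
print("pad scene",[plane(sc,S(*q),.088)[:2] for q in[(206,134),(252,146),(188,150),(233,165)]])
E
```

```text
(array([ 0.4335, -0.226 ,  0.0157]), np.float64(0.00043452165392082753)) [ 0.4324 -0.2262] [ 0.4338 -0.2261]
(array([ 0.4011, -0.2387,  0.0146]), np.float64(0.0014536348520105115)) [ 0.3972 -0.2395] [ 0.4021 -0.2384]
(array([ 0.4754, -0.3784,  0.018 ]), np.float64(0.0006582200681566009)) [ 0.4793 -0.3779] [ 0.4751 -0.3818]
(array([ 0.4451, -0.3864,  0.0148]), np.float64(0.0005137912299195042)) [ 0.4427 -0.3866] [ 0.4454 -0.3846]
pins side z=.092
[0.5872 0.1544 0.092 ]
[0.5443 0.1547 0.092 ]
[0.5652 0.1715 0.092 ]
[0.588  0.0226 0.092 ]
[0.5458 0.0224 0.092 ]
[0.5674 0.0071 0.092 ]
seat c [0.5663 0.0888 0.092 ]
pad side [array([ 0.475 , -0.0614]), array([ 0.4411, -0.0629]), array([ 0.4737, -0.0211]), array([ 0.4402, -0.0227])]
pad scene [array([ 0.468, -0.031]), array([ 0.4675, -0.0681]), array([ 0.4428, -0.0326]), array([ 0.439 , -0.0705])]
```

```bash
cat >> h.py <<'E'
from scipy.spatial.transform import Rotation as Ro
from workcell import ctrl,cams
np.set_printoptions(precision=4,suppress=True)
def pose():
    s=ctrl.observe(); return np.array(s["position"]),Ro.from_euler("xyz",s["tool_rot"]).as_matrix(),s
def go(p,jaw):
    """jaw: world angle of tool y (mod pi). prints tool-axes shift (before and after the turn) and turn"""
    x,R,s=pose(); d=np.array(p)-x
    a=np.arctan2(R[1,1],R[0,1]); e=(jaw-a+np.pi/2)%np.pi-np.pi/2   # world yaw change
    t=-e if R[2,0]<0 else e
    R2=R@Ro.from_rotvec([t,0,0]).as_matrix()
    print("t",s["clock"],"tcp",x,"toolx",R[:,0],"jaw",a,"q6",s["joints"][5],"F",np.array(s["contact_force"]),"w",s["width"])
    print("world d",d,"tool d now",R.T@d,"after turn",R2.T@d,"turn",t)
E
python3 - <<'E'
from h import *
print(ctrl.tcp_to_tips)
x,R,s=pose();print(R)
go([.439,-.307,.2],.279)
go([.439,-.307,.2],.279+np.pi/2)
c=cams.camera("wrist");r,t=P(c);print("cam",-r.T@t,"in tool",R.T@(-r.T@t-x),"fwd",r[2],c["mtx"][0])
E
```

```text
0.022
[[-0.0001  0.2685 -0.9633]
 [ 0.0011 -0.9633 -0.2685]
 [-1.     -0.0011 -0.0002]]
t 0.1 tcp [ 0.1476 -0.5296  0.2527] toolx [-0.0001  0.0011 -1.    ] jaw -1.2989711945620497 q6 1.418181247599303 F [ 0.4615 -0.3288  0.2232] w 0.9993983661737033
world d [ 0.2914  0.2226 -0.0527] tool d now [ 0.053  -0.1362 -0.3404] after turn [ 0.053  -0.3414  0.1337] turn 1.5636214590277433
t 0.1 tcp [ 0.1476 -0.5296  0.2527] toolx [-0.0001  0.0011 -1.    ] jaw -1.2989711945620497 q6 1.418181247599303 F [ 0.4615 -0.3288  0.2232] w 0.9993983661737033
world d [ 0.2914  0.2226 -0.0527] tool d now [ 0.053  -0.1362 -0.3404] after turn [ 0.053  -0.1337 -0.3414] turn -0.007174867767153259
cam [ 0.2134 -0.5107  0.3741] in tool [-0.1213 -0.0007 -0.0684] fwd [-0.2624 -0.0732 -0.9622] [328.9231   0.     278.6784]
```

>>> {"method": "move_arm", "body": {
  "commands": [0.006,-0.015,-0.038,-0.175,100,0.006,-0.008,-0.04,-0.175,100,0.006,-0.001,-0.041,-0.175,100,0.006,0.006,-0.041,-0.175,100,0.006,0.013,-0.039,-0.175,100,0.006,0.02,-0.036,-0.175,100,0.006,0.025,-0.032,-0.175,70,0.006,0.031,-0.027,-0.175,60,0.006,0.035,-0.022,-0.175,60,0,0,0,0,60]
}}

```text
clock: 1.4
position: [0.445, -0.2929, 0.1947]
tool_rot: [-3.004, 1.566, 2.035]
contact_force: [-1.0, -0.8, 0.1]
width: 0.601
```

```bash
python3 - <<'E'
from h import *
go([.439,-.307,.2],.279)
c=cams.camera("wrist");cv2.imwrite("pics/w1.png",c["img"]);np.savez("w1.npz",**c)
E
```

```text
t 1.4 tcp [ 0.445  -0.2929  0.1947] toolx [-0.0022  0.0044 -1.    ] jaw 0.3262752424185579 q6 0.5039901519457198 F [-0.9857 -0.8363  0.1302] w 0.6011893598679964
world d [-0.006  -0.0141  0.0053] tool d now [-0.0054 -0.0103  0.0114] after turn [-0.0054 -0.0097  0.0119] turn 0.04727524241855785
```

View pics/w1.png

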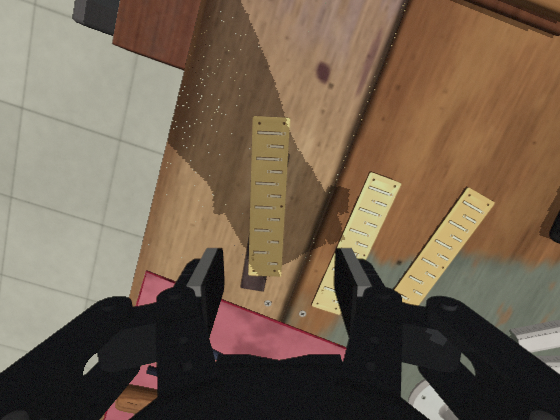

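The wrist view shows the whole plate, with corners near (253,117), (290,119), (281,276) and (249,274). The bare support end is at (254,283), and plate_b is to the right, clear of the fingers.

```bash
python3 - <<'E'
from h import *
w=np.load("w1.npz");sc=np.load("scene0.npz");si=np.load("side0.npz")
S=lambda u,v:(u/3+160-.33,v/3+165-.33); D=lambda u,v:(u/4+200-.375,v/4+175-.375)
a=[S(440,322),S(436,357),S(693,348),S(690,384)]
b=[D(517,143),D(571,135),D(453,40),D(498,39)]
g=[(290,119),(253,117),(281,276),(249,274)]
Q=[]
for x,y,z in zip(a,b,g):
    p,r=tri((sc,x),(si,y),(w,z));Q.append(plane(w,z,.016));print(p,r,Q[-1])
Q=np.array(Q);print("c",Q.mean(0)); d=Q[:2].mean(0)-Q[2:].mean(0);print("len",np.linalg.norm(d),"yaw",np.arctan2(-d[0],d[1]),"wid",np.linalg.norm(Q[0]-Q[1]),np.linalg.norm(Q[2]-Q[3]))
go([*Q.mean(0)[:2],.045],np.arctan2(-d[0],d[1]))
E
```

```text
[ 0.4332 -0.2277  0.0155] 0.0017869487672808734 [ 0.4333 -0.2295  0.016 ]
[ 0.4014 -0.2386  0.0146] 0.0015322059348316442 [ 0.4018 -0.2384  0.016 ]
[ 0.4753 -0.3776  0.0178] 0.0013139254737508856 [ 0.4751 -0.3773  0.016 ]
[ 0.4446 -0.3863  0.0149] 0.0008735055848845727 [ 0.4439 -0.3855  0.016 ]
c [ 0.4385 -0.3077  0.016 ]
len 0.15330420056926672 yaw 0.27727621369183864 wid 0.03271114457477692 0.03232187071119584
t 1.45 tcp [ 0.4443 -0.2937  0.1949] toolx [-0.0024  0.004  -1.    ] jaw 0.3231537188781 q6 0.5052053368145115 F [ 0.1291 -0.0539 -0.3405] w 0.5973586669288151
world d [-0.0058 -0.0139 -0.1499] tool d now [ 0.1498 -0.0098  0.012 ] after turn [ 0.1498 -0.0092  0.0125] turn 0.045877505186261436
```

>>> {"method": "move_arm", "body": {
  "commands": [0.01,-0.01,0.012,0.046,60,0.045,0,0,0,60,0.045,0,0,0,60,0.025,0,0,0,60,0,0,0,0,60]
}}

```text
clock: 2.08
position: [0.4333, -0.3156, 0.0652]
tool_rot: [-2.396, 1.568, 2.569]
contact_force: [-1.0, -0.7, -0.1]
width: 0.596
```

```bash
python3 - <<'E'
from h import *
go([.4385,-.3075,.027],.278)
E
```

```text
t 2.075 tcp [ 0.4333 -0.3156  0.0652] toolx [-0.0023  0.0015 -1.    ] jaw 0.2533974737704458 q6 0.5315005143202224 F [-0.9974 -0.6642 -0.0552] w 0.5964981612203569
world d [ 0.0052  0.0081 -0.0382] tool d now [ 0.0382  0.0072 -0.0065] after turn [ 0.0382  0.0073 -0.0063] turn -0.024602526229554167
```

>>> {"method": "move_arm", "body": {
  "commands": [0.01,0.007,-0.006,-0.025,60,0,0,0,0,60,0.01,0,0,0,60,0,0,0,0,60]
}}

```text
clock: 2.58
position: [0.4391, -0.31, 0.0465]
tool_rot: [0.102, 1.569, -1.193]
contact_force: [-0.4, -0.6, 0.1]
width: 0.6
```

```bash
python3 - <<'E'
from h import *
go([.4385,-.3075,.027],.278)
E
```

```text
t 2.575 tcp [ 0.4391 -0.31    0.0465] toolx [ 0.0006 -0.0015 -1.    ] jaw 0.2760206386227034 q6 0.524184152846689 F [-0.381  -0.6473  0.117 ] w 0.5999711830187154
world d [-0.0006  0.0025 -0.0195] tool d now [ 0.0195  0.0001 -0.0026] after turn [ 0.0195  0.0001 -0.0026] turn -0.0019793613772967067
```

Aligned. Descend to z≈0.027 and close.

>>> {"method": "move_arm", "body": {
  "commands": [0.01,0,-0.002,0,60,0.008,0,0,0,60,0,0,0,0,60,0,0,0,0,60]
}}

```text
clock: 3.08
position: [0.4387, -0.3079, 0.0275]
tool_rot: [0.166, 1.569, -1.128]
contact_force: [0.2, 0.3, -0.2]
width: 0.604
```

```bash
python3 - <<'E'
from h import *
go([.4385,-.3075,.027],.278)
E
```

```text
t 3.075 tcp [ 0.4387 -0.3079  0.0275] toolx [ 0.0009 -0.0019 -1.    ] jaw 0.27632839724743186 q6 0.526228284190039 F [ 0.1781  0.2882 -0.1923] w 0.604177952021543
world d [-0.0002  0.0004 -0.0005] tool d now [ 0.0004 -0.0001 -0.0004] after turn [ 0.0004 -0.0001 -0.0004] turn -0.0016716027525682797
```

>>> {"method": "move_arm", "body": {
  "commands": [0,0,0,0,40,0,0,0,0,20,0,0,0,0,0,0,0,0,0,0,0,0,0,0,0,0,0,0,0,0,-0.01,0,0,0,0,-0.02,0,0,0,0,-0.04,0,0,0,0,-0.05,0,0,0,0,-0.03,0,0,0,0,0,0,0,0,0]
}}

```text
clock: 4.58
position: [0.4383, -0.3075, 0.1852]
tool_rot: [0.283, 1.568, -1.012]
contact_force: [0.0, -0.3, -2.8]
width: 0.363
```

```bash
python3 - <<'E'
from h import *
go([.566,.089,.19],.008)
c=cams.camera("wrist");cv2.imwrite("pics/w2.png",c["img"]);np.savez("w2.npz",**c)
E
```

```text
t 4.575 tcp [ 0.4383 -0.3075  0.1852] toolx [ 0.0017 -0.0027 -1.    ] jaw 0.2762381314162698 q6 0.5264441006205499 F [ 0.0217 -0.3422 -2.8175] w 0.3633405565031611
world d [0.1277 0.3965 0.0048] tool d now [-0.0056  0.231  -0.3466] after turn [-0.0056  0.1308 -0.3955] turn 0.26823813141626984
```

View pics/w2.png

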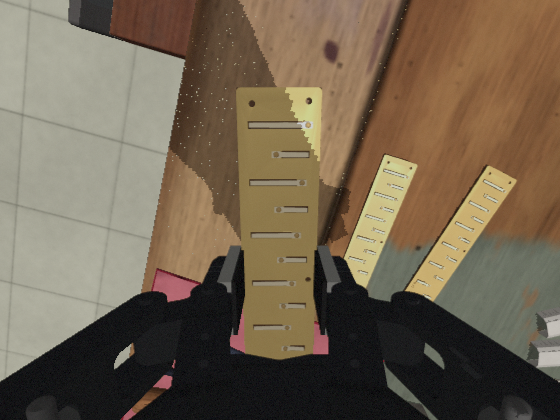

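```bash
python3 - <<'E'
from h import *
w=np.load("w2.npz");x,R,s=pose()
for z in(.1687,.1737,.1787):
    Q=[plane(w,u,z) for u in[(238,88),(322,88),(245,354),(313,355)]]
    print(z,[ (R.T@(q-x))[1:] for q in Q],np.linalg.norm(Q[0]-Q[1]),np.linalg.norm(Q[2]-Q[3]))
E
```

```text
0.1687 [array([-0.0164, -0.0779]), array([ 0.0168, -0.0779]), array([-0.0173,  0.0479]), array([0.0168, 0.0486])] 0.03319964692015125 0.034100039967730214
0.1737 [array([-0.0158, -0.0776]), array([ 0.0161, -0.0776]), array([-0.0167,  0.0437]), array([0.0162, 0.0443])] 0.03199393806930113 0.032861631616511344
0.1787 [array([-0.0153, -0.0773]), array([ 0.0155, -0.0773]), array([-0.0161,  0.0394]), array([0.0156, 0.04  ])] 0.030788229218451115 0.03162322326529248
```

The plate is held level and centred: its end is 77.6 mm ahead and its sides are at ±16 mm in tool y. Next I move it over the seat.

>>> {"method": "move_arm", "body": {
  "commands": [-0.005,0.023,-0.035,0.027,0,-0.005,0.022,-0.035,0.027,0,0,0.021,-0.036,0.027,0,0,0.02,-0.036,0.027,0,0,0.019,-0.037,0.027,0,0,0.018,-0.037,0.027,0,0,0.017,-0.038,0.027,0,0,0.016,-0.038,0.027,0,0,0.015,-0.038,0.027,0,0,0.01,-0.02,0.02,0,0,0,0,0,0,0,0,0,0,0]
}}

```text
clock: 6.12
position: [0.5591, 0.0803, 0.1767]
tool_rot: [-1.765, 1.545, 2.95]
contact_force: [-0.7, -0.3, -0.5]
width: 0.361
```

```bash
python3 - <<'E'
from h import *
go([.566,.089,.14],.008)
E
```

```text
t 6.125 tcp [0.5591 0.0803 0.1767] toolx [-0.025   0.0048 -0.9997] jaw 0.0027652476666430864 q6 1.5598070562459516 F [-0.6861 -0.2567 -0.4705] w 0.3607839597648017
world d [ 0.0069  0.0087 -0.0367] tool d now [ 0.0365  0.0079 -0.0085] after turn [ 0.0365  0.0079 -0.0085] turn -0.005234752333356907
```

>>> {"method": "move_arm", "body": {
  "commands": [0.012,0.006,-0.007,-0.005,0,0.012,0,0,0,0,0,0,0,0,0,0,0,0,0,0]
}}

```text
clock: 6.62
position: [0.5639, 0.0857, 0.1497]
tool_rot: [-1.747, 1.543, 2.971]
contact_force: [0.0, -0.5, -1.2]
width: 0.362
```

```bash
python3 - <<'E'
from h import *
go([.566,.089,.115],.008)
for n in("scene","side","wrist"):
    c=cams.camera(n);np.savez(n+"3.npz",**c);cv2.imwrite(f"pics/{n}3.png",c["img"])
E
```

```text
t 6.625 tcp [0.5639 0.0857 0.1497] toolx [-0.0271  0.0047 -0.9996] jaw 0.005565741357842631 q6 1.5666938392901897 F [ 0.0165 -0.5004 -1.2136] w 0.36159141016838253
world d [ 0.0021  0.0033 -0.0347] tool d now [ 0.0347  0.0031 -0.0031] after turn [ 0.0347  0.0031 -0.0031] turn -0.0024342586421572943
```

View pics/wrist3.png

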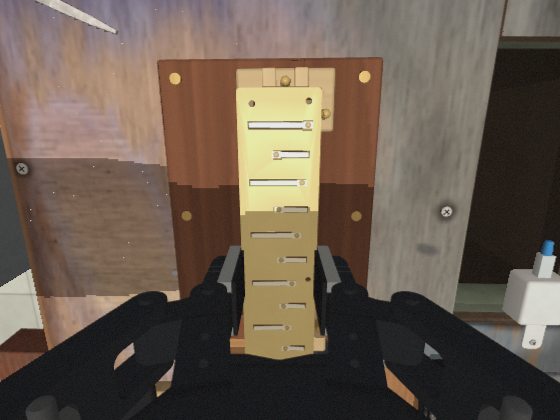

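The wrist view shows the plate above the seat, the end pin at (285,81), the rear side pin at (325,114) and end-block corners at (236,69) and (335,68).

```bash
python3 - <<'E'
from h import *
w=np.load("wrist3.npz");x,R,s=pose()
e=plane(w,(285,81),.092);q=plane(w,(325,114),.092)
print(e,q,"seat from end",e-[0,.0825,0],"from side",q-[.0215,.066,0])
print("block corners z.0845",plane(w,(236,69),.0845),plane(w,(335,68),.0845))
print("chest screws z.06",[plane(w,u,.06) for u in[(175,79),(365,77),(186,216),(356,216)]])
z=x[2]-.0115
Q=[plane(w,u,z) for u in[(238,88),(320,88)]];print("plate end mid",np.mean(Q,0),Q)
a=cv2.imread("pics/side3.png")[180:310,210:330];b=cv2.imread("pics/wrist3.png")[55:155,215:355]
b=cv2.resize(b,None,fx=3.2,fy=3.2,interpolation=cv2.INTER_CUBIC);a=cv2.resize(a,None,fx=3,fy=3,interpolation=cv2.INTER_CUBIC)
H=max(a.shape[0],b.shape[0]);o=np.zeros((H,a.shape[1]+b.shape[1],3),np.uint8)
o[:a.shape[0],:a.shape[1]]=a;o[:b.shape[0],a.shape[1]:]=b
print(o.shape);cv2.imwrite("pics/c3.png",o[:,:800])
E
```

```text
[0.5644 0.1704 0.092 ] [0.5856 0.1542 0.092 ] seat from end [0.5644 0.0879 0.092 ] from side [0.5641 0.0882 0.092 ]
block corners z.0845 [0.5382 0.177  0.0845] [0.5906 0.1776 0.0845]
chest screws z.06 [array([0.4972, 0.1741, 0.06  ]), array([0.612 , 0.1756, 0.06  ]), array([0.4977, 0.0867, 0.06  ]), array([0.6126, 0.0883, 0.06  ])]
plate end mid [0.5625 0.1638 0.1386] [array([0.5468, 0.1638, 0.1386]), array([0.5782, 0.1639, 0.1386])]
(390, 808, 3)
```

View pics/c3.png

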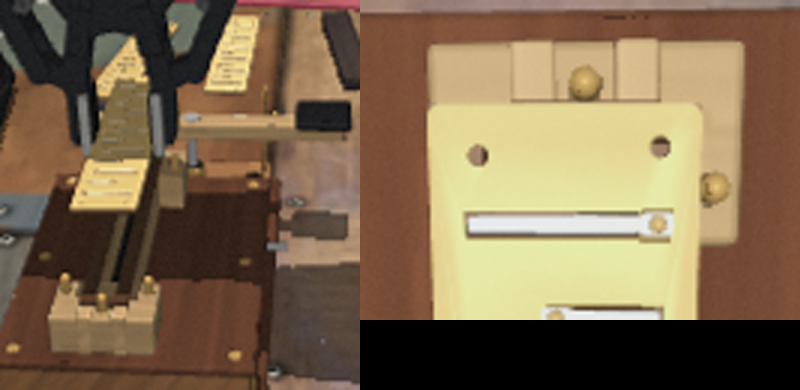

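```bash
python3 - <<'E'
from h import *
go([.5662,.0875,.113],.009)
E
```

```text
t 6.775 tcp [0.564  0.0859 0.1501] toolx [-0.0265  0.0047 -0.9996] jaw 0.005758864223602316 q6 1.5667950592695454 F [-0.0601 -1.0329 -0.2175] w 0.35628080972779347
world d [ 0.0022  0.0016 -0.0371] tool d now [ 0.037   0.0032 -0.0014] after turn [ 0.037   0.0032 -0.0014] turn -0.00324113577639773
```

>>> {"method": "move_arm", "body": {
  "commands": [0.012,0.002,-0.001,-0.003,0,0,0.001,0,0,0,0.012,0,0,0,0,0.012,0,0,0,0,0,0,0,0,0,0,0,0,0,0]
}}

```text
clock: 7.52
position: [0.5661, 0.0872, 0.1113]
tool_rot: [-1.754, 1.544, 2.967]
contact_force: [0.2, -0.2, -1.3]
width: 0.362
```

```bash
python3 - <<'E'
from h import *
go([.5662,.0875,.1005],.009)
i=[]
for n,(r,c0) in dict(wrist=((55,125),(215,355)),side=((200,300),(215,300))).items():
    c=cams.camera(n);np.savez(n+"4.npz",**c)
    i.append(cv2.resize(c["img"][r[0]:r[1],c0[0]:c0[1]],None,fx=4 if n=="wrist" else 5,fy=4 if n=="wrist" else 5,interpolation=cv2.INTER_CUBIC))
o=np.zeros((600,800,3),np.uint8)
b=cv2.resize(i[1],None,fx=.6,fy=.6);o[:280,:560]=i[0];o[290:290+b.shape[0],:b.shape[1]]=b
c=cams.camera("scene");s=cv2.resize(c["img"][150:240,160:260],None,fx=3,fy=3,interpolation=cv2.INTER_CUBIC);o[290:560,400:700]=s
cv2.imwrite("pics/c4.png",o)
E
```

```text
t 7.525 tcp [0.5661 0.0872 0.1113] toolx [-0.0267  0.0047 -0.9996] jaw 0.009020596450089539 q6 1.5657582563372598 F [ 0.1521 -0.1801 -1.2841] w 0.36223906321196725
world d [ 0.0001  0.0003 -0.0108] tool d now [ 0.0107  0.0004 -0.0003] after turn [ 0.0107  0.0004 -0.0003] turn 2.0596450089449547e-05
```

View pics/c4.png

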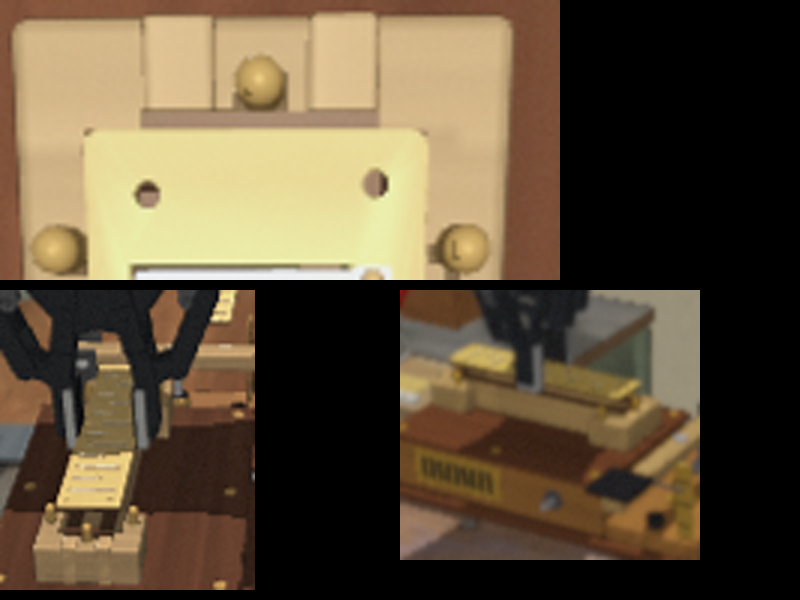

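```bash
python3 - <<'E'
from h import *
w=np.load("wrist4.npz");x,R,s=pose()
e,l,r=[plane(w,u,.092) for u in[(280,75),(230,116.75),(331.25,116.75)]]
z=x[2]-.0115;Q=[plane(w,u,z) for u in[(236,87),(322,87)]]
print(e,l,r,"pin spacing",np.linalg.norm(l-r)); print("plate end",z,Q,np.linalg.norm(Q[0]-Q[1]))
m=(l+r)/2;print("need d",m[0]-np.mean(Q,0)[0], "y: ",(e[1]-.005)-np.mean(Q,0)[1],(m[1]+.0115)-np.mean(Q,0)[1])
E
```

```text
[0.5646 0.1707 0.092 ] [0.5439 0.1543 0.092 ] [0.5859 0.1547 0.092 ] pin spacing 0.04192774591803138
plate end 0.10004200150572559 [array([0.548 , 0.1654, 0.1   ]), array([0.5808, 0.1656, 0.1   ])] 0.032817036536776076
need d 0.0005377024111276052 y:  0.00011309538628817561 0.0004473454828131662
```

>>> {"method": "move_arm", "body": {
  "commands": [0.004,0.001,0,0,0,0.003,0,0,0,0,0,0,0,0,0,0,0,0,0,0]
}}

```text
clock: 8.18
position: [0.5674, 0.0872, 0.1045]
tool_rot: [-1.764, 1.545, 2.958]
contact_force: [-0.4, 0.2, -1.2]
width: 0.361
```

```bash
python3 - <<'E'
from h import *
go([.5664,.0875,.1005],.009)
E
```

```text
t 8.175 tcp [0.5674 0.0872 0.1045] toolx [-0.0252  0.0047 -0.9997] jaw 0.009055549211091175 q6 1.5657959246815953 F [-0.3746  0.1891 -1.1695] w 0.36086359345668156
world d [-0.001   0.0003 -0.004 ] tool d now [ 0.004  -0.0009 -0.0003] after turn [ 0.004  -0.0009 -0.0003] turn 5.5549211091188155e-05
```

>>> {"method": "move_arm", "body": {
  "commands": [0.002,-0.0005,0,0,0,0.001,0,0,0,0,0,0,0,0,0,0.001,0,0,0,0,0,0,0,0,0]
}}

```text
clock: 8.8
position: [0.5669, 0.0872, 0.1013]
tool_rot: [-1.77, 1.546, 2.952]
contact_force: [-0.8, -0.2, -0.8]
width: 0.362
```

```bash
python3 - <<'E'
from h import *
go([.5667,.0875,.1005],.009)
E
```

```text
t 8.8 tcp [0.5669 0.0872 0.1013] toolx [-0.024   0.0046 -0.9997] jaw 0.009111367297492318 q6 1.5658356671707296 F [-0.8217 -0.2056 -0.8237] w 0.3623025017761986
world d [-0.0002  0.0003 -0.0008] tool d now [ 0.0008 -0.0001 -0.0003] after turn [ 0.0008 -0.0001 -0.0003] turn 0.00011136729749239294
```

>>> {"method": "move_arm", "body": {
  "commands": [0.001,0,0,0,0,0.0005,0,0,0,0,0,0,0,0,0]
}}

```text
clock: 9.18
position: [0.5669, 0.0872, 0.1012]
tool_rot: [-1.776, 1.548, 2.946]
contact_force: [-0.2, -0.2, -1.1]
width: 0.359
```

>>> {"method": "move_arm", "body": {
  "commands": [0.002,0,0,0,0,0,0,0,0,0]
}}

```text
clock: 9.43
position: [0.5671, 0.0872, 0.1013]
tool_rot: [-1.79, 1.55, 2.932]
contact_force: [-0.2, 0.1, -1.1]
width: 0.36
```

```bash
python3 - <<'E'
from h import *
go([.5667,.0875,.1005],.009)
E
```

```text
t 9.425 tcp [0.5671 0.0872 0.1013] toolx [-0.0201  0.0043 -0.9998] jaw 0.009115315267406887 q6 1.5659797270621614 F [-0.1604  0.0914 -1.0995] w 0.3597344513669733
world d [-0.0004  0.0003 -0.0008] tool d now [ 0.0008 -0.0004 -0.0003] after turn [ 0.0008 -0.0004 -0.0003] turn 0.00011531526740693465
```

Descent has stopped at plate underside ≈ 0.086 and the tilt is flattening out, so the plate is on the leather below the pin tops. I'll release.

>>> {"method": "move_arm", "body": {
  "commands": [0,0,0,0,50,0,0,0,0,70,0,0,0,0,70,0,0,0,0,70,-0.01,0,0,0,70,-0.02,0,0,0,70,-0.03,0,0,0,70,-0.03,0,0,0,70,0,0,0,0,70]
}}

```text
clock: 10.55
position: [0.5693, 0.0868, 0.1955]
tool_rot: [-1.799, 1.55, 2.922]
contact_force: [1.0, 0.4, -0.5]
width: 0.701
```

```bash
python3 - <<'E'
from h import *
go([.457,-.044,.17],.009)
o=np.zeros((600,800,3),np.uint8)
c=cams.camera("wrist");np.savez("wrist5.npz",**c);o[:420,:400]=c["img"][:,80:480]
c=cams.camera("side");np.savez("side5.npz",**c);o[:460,400:800]=cv2.resize(c["img"][200:315,210:310],None,fx=4,fy=4,interpolation=cv2.INTER_CUBIC)
cv2.imwrite("pics/c5.png",o)
E
```

```text
t 10.55 tcp [0.5693 0.0868 0.1955] toolx [-0.0201  0.0045 -0.9998] jaw 0.009100655143552645 q6 1.5651694223066734 F [ 0.9629  0.3885 -0.4912] w 0.7005025680604035
world d [-0.1123 -0.1308 -0.0255] tool d now [ 0.0271 -0.1129  0.1299] after turn [ 0.0271 -0.1129  0.1299] turn 0.00010065514355273031
```

View pics/c5.png

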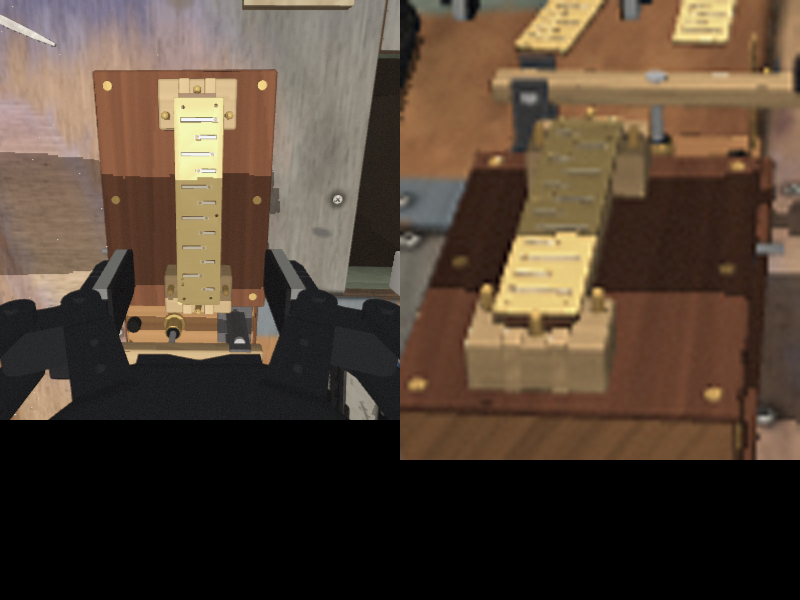

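The plate lies flat between all six pins and is released: the wrist view has the plate at (198,200) with pins on both sides, and the side view agrees. Next I move towards the key pad.

>>> {"method": "move_arm", "body": {
  "commands": [-0.005,-0.01,0.015,0,60,0,-0.016,0.027,0,30,0,-0.018,0.028,0,0,0,-0.018,0.028,0,0,0,-0.018,0.028,0,0,0,-0.016,0.027,0,0,0,-0.012,0.018,0,0,0,0,0,0,0,0,0,0,0,0]
}}

```text
clock: 11.78
position: [0.4507, -0.0935, 0.1956]
tool_rot: [-1.733, 1.535, 2.987]
contact_force: [-0.6, -0.2, 0.5]
width: 0.005
```

```bash
python3 - <<'E'
from h import *
go([.457,-.044,.125],.009)
c=cams.camera("wrist");np.savez("wrist6.npz",**c);cv2.imwrite("pics/w6.png",c["img"])
E
```

```text
t 11.775 tcp [ 0.4507 -0.0935  0.1956] toolx [-0.0355  0.0055 -0.9994] jaw 0.007307744466505562 q6 1.1814967683888844 F [-0.5672 -0.2342  0.4738] w 0.004923922628637879
world d [ 0.0063  0.0495 -0.0706] tool d now [ 0.0706  0.0091 -0.049 ] after turn [ 0.0706  0.0092 -0.049 ] turn -0.0016922555334943912
```

View pics/w6.png

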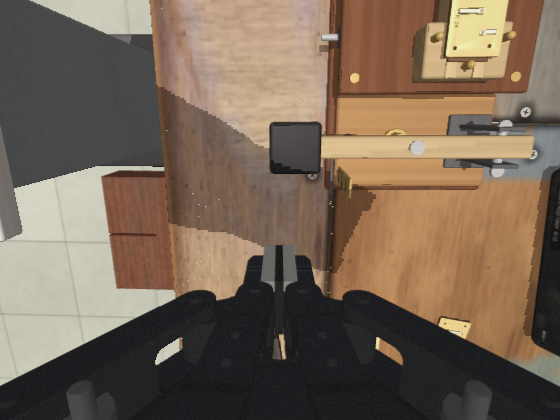

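The wrist view shows the pad at (270-321, 122-173), centre (296,148), with the plate still seated at the upper right.

```bash
python3 - <<'E'
from h import *
w=np.load("wrist6.npz");si=np.load("side0.npz");D=lambda u,v:(u/4+200-.375,v/4+175-.375)
Q=np.array([plane(w,u,.088) for u in[(270,123),(321,122),(321,173),(271,173)]]);print(Q,Q.mean(0),np.ptp(Q,axis=0))
for a,b in[((321,173),(437,155)),((271,173),(507,155))]: print(tri((w,a),(si,D(*b))))
x,R,s=pose();tip=x+R[:,0]*.022;print("tip",tip);c=Q.mean(0)
d=np.array([c[0],c[1],.103])-tip;print("d tool",R.T@d)
# key tip height for given angle: pad top at distance L in front of hinge
for L in(.125,.13,.135,.14,.145):print(L,[round(.075+.013*np.cos(a)-L*np.sin(a),4) for a in(0,.12,.15,.18)])
E
```

```text
[[ 0.4398 -0.0312  0.088 ]
 [ 0.4742 -0.0303  0.088 ]
 [ 0.4757 -0.065   0.088 ]
 [ 0.4405 -0.0655  0.088 ]] [ 0.4575 -0.048   0.088 ] [0.0359 0.0352 0.    ]
(array([ 0.4755, -0.0654,  0.0861]), np.float64(0.00033069150513663633))
(array([ 0.4407, -0.0657,  0.0867]), np.float64(0.0003187487975000118))
tip [ 0.45   -0.0932  0.1736]
d tool [ 0.0706  0.0104 -0.0447]
0.125 [np.float64(0.088), np.float64(0.0729), np.float64(0.0692), np.float64(0.0654)]
0.13 [np.float64(0.088), np.float64(0.0723), np.float64(0.0684), np.float64(0.0645)]
0.135 [np.float64(0.088), np.float64(0.0717), np.float64(0.0677), np.float64(0.0636)]
0.14 [np.float64(0.088), np.float64(0.0711), np.float64(0.0669), np.float64(0.0627)]
0.145 [np.float64(0.088), np.float64(0.0705), np.float64(0.0662), np.float64(0.0618)]
```

>>> {"method": "move_arm", "body": {
  "commands": [0,0.006,-0.025,0,0,0,0.004,-0.019,0,0,0,0,0,0,0,0.025,0,0,0,0,0.025,0,0,0,0,0.01,0,0,0,0,0,0,0,0,0,0,0,0,0,0]
}}

```text
clock: 12.82
position: [0.4602, -0.0465, 0.1344]
tool_rot: [-1.718, 1.536, 3.008]
contact_force: [0.5, -1.0, 0.7]
width: 0.006
```

```bash
cat >> h.py <<'E'
def tipd(p):
    x,R,s=pose();tip=x+R[:,0]*.022
    print("t",s["clock"],"tip",tip,"toolx",R[:,0],"F",np.array(s["contact_force"]),"tool d",R.T@(np.array(p)-tip))
E
python3 -c "
from h import *
tipd([.4575,-.048,.0675])"
```

```text
t 12.825 tip [ 0.4594 -0.0464  0.1125] toolx [-0.035   0.0047 -0.9994] F [ 0.5082 -1.0195  0.698 ] tool d [ 0.045  -0.0004  0.0019]
```

>>> {"method": "move_arm", "body": {
  "commands": [0.012,0,0.002,0,0,0.008,0,0,0,0,0.004,0,0,0,0,0.004,0,0,0,0,0.004,0,0,0,0,0,0,0,0,0]
}}

```text
clock: 13.58
position: [0.4596, -0.0488, 0.1017]
tool_rot: [-1.699, 1.538, 3.026]
contact_force: [-1.4, 0.4, 4.3]
width: -0.0
```

```bash
python3 -c "
from h import *
tipd([.4575,-.048,.0675])"
```

```text
t 13.575 tip [ 0.4589 -0.0487  0.0797] toolx [-0.033   0.0038 -0.9994] F [-1.3729  0.415   4.2684] tool d [ 0.0122 -0.0009 -0.0007]
```

>>> {"method": "move_arm", "body": {
  "commands": [0.004,-0.0005,0,0,0,0.003,0,0,0,0,0.002,0,0,0,0,0,0,0,0,0,0,0,0,0,0]
}}

```text
clock: 14.2
position: [0.4595, -0.0488, 0.0928]
tool_rot: [-1.699, 1.54, 3.026]
contact_force: [-1.0, -0.8, 5.0]
width: -0.0
```

```bash
python3 - <<'E'
from h import *
tipd([.4575,-.048,.068])
o=np.zeros((600,800,3),np.uint8)
c=cams.camera("scene");np.savez("scene7.npz",**c);cv2.imwrite("pics/scene7.png",c["img"]);o[:600,:400]=cv2.resize(c["img"][195:255,220:260],None,fx=10,fy=10,interpolation=cv2.INTER_CUBIC)
c=cams.camera("side");np.savez("side7.npz",**c);cv2.imwrite("pics/side7.png",c["img"]);o[:600,400:]=cv2.resize(c["img"][190:280,240:340],(400,360),interpolation=cv2.INTER_CUBIC).repeat(1,0) if 0 else cv2.copyMakeBorder(cv2.resize(c["img"][190:280,240:340],(400,360),interpolation=cv2.INTER_CUBIC),0,240,0,0,cv2.BORDER_CONSTANT)
cv2.imwrite("pics/c7.png",o)
E
```

```text
t 14.2 tip [ 0.4588 -0.0487  0.0708] toolx [-0.031   0.0036 -0.9995] F [-0.9851 -0.7829  4.9635] tool d [ 0.0029 -0.0012 -0.0008]
```

View pics/c7.png

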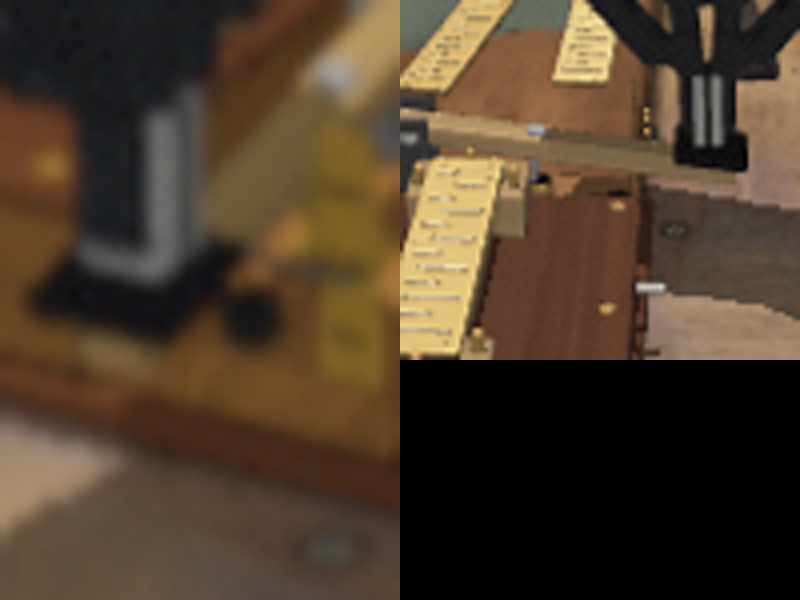

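The scene crop shows the pointer at (310,268), near the middle of the brass strip (120-380). The side crop shows the beam clearly tilted with the fingertips on the pad, its front lower end at (737,180) and its screw at (537,130). I'll turn those into a key angle.

```bash
python3 - <<'E'
from h import *
si=np.load("side0.npz");s7=np.load("side7.npz");sc=np.load("scene7.npz")
H=np.array([.6025,0,.075])
def rot(p,a):
    q=np.array(p)-H; x,z=q[0],q[2]; return H+[x*np.cos(a)-z*np.sin(a),q[1],x*np.sin(a)+z*np.cos(a)]
def hit(c,u,y): o,d=ray(c,u); return o+d*(y-o[1])/d[1]
for n,u0,u1,y in[("beam end",(324.4,225.9),(323.9,234.6),-.04),("screw",(273.4,218.9),(273.9,222.1),-.048)]:
    p=hit(si,u0,y);a=np.linspace(0,.3,301);E=[proj(s7,rot(p,t))[0] for t in a];k=np.argmin([abs(e[1]-u1[1]) for e in E]);print(n,p,"angle",a[k],E[k],"px/0.1rad",E[100][1]-E[0][1])
# template match of end strip of beam between pics -> precise angle: warp-free vertical shift per column using beam top edge gradient
g0=cv2.cvtColor(si["img"],cv2.COLOR_BGR2GRAY).astype(float);g1=cv2.cvtColor(s7["img"],cv2.COLOR_BGR2GRAY).astype(float)
for u in(284,288,292,296,300):
    f=lambda g,r:(lambda d:r[0]+np.average(np.arange(len(d)),weights=np.clip(-d,0,None)**2+1e-6)+.5)(np.diff(g[r[0]:r[1],u-1:u+2].mean(1)))
    v0,v1=f(g0,(221,232)),f(g1,(224,238))
    p=hit(si,(u,v0),-.04);A=[]
    for t in a:
        e1=proj(s7,rot(p,t))[0];e2=proj(s7,rot(p+[.01,0,0],t))[0];A.append(e1[1]+(u-e1[0])*(e2[1]-e1[1])/(e2[0]-e1[0]))
    print(u,v0,v1,"lower-edge angle",a[np.argmin(abs(np.array(A)-v1))])
E
```

```text
beam end [ 0.4446 -0.04    0.0724] angle 0.121 [323.4624 234.6078] px/0.1rad 7.21702190610867
screw [ 0.5435 -0.048   0.0811] angle 0.11800000000000001 [273.6617 222.0981] px/0.1rad 2.711434207834401
284 222.1573119192545 233.97328743634296 lower-edge angle 0.3
288 222.29249918915852 233.0312348190227 lower-edge angle 0.263
292 222.37573028061158 233.00483379258827 lower-edge angle 0.24
296 222.10367577137785 233.87991654967368 lower-edge angle 0.246
300 225.1291857651303 232.89524584710767 lower-edge angle 0.152
```

Points and kinematics agree on about 0.12–0.13 rad, so roughly 3 mm more is needed.

>>> {"method": "move_arm", "body": {
  "commands": [0.002,0,0,0,0,0.0015,0,0,0,0,0,0,0,0,0,0,0,0,0,0]
}}

```text
clock: 14.8
position: [0.4596, -0.0488, 0.0896]
tool_rot: [-1.698, 1.54, 3.027]
contact_force: [-1.3, 0.5, 5.0]
width: 0.002
```

```bash
python3 - <<'E'
from h import *
tipd([.4575,-.048,.0677])
o=np.zeros((600,800,3),np.uint8)
c=cams.camera("side");np.savez("side8.npz",**c);o[:,:]=cv2.resize(c["img"][195:255,250:330],(800,600),interpolation=cv2.INTER_CUBIC)
c=cams.camera("scene");o[330:,:300]=cv2.resize(c["img"][203:230,240:270],(300,270),interpolation=cv2.INTER_CUBIC)
cv2.imwrite("pics/c8.png",o)
E
```

```text
t 14.8 tip [ 0.4589 -0.0488  0.0676] toolx [-0.0302  0.0035 -0.9995] F [-1.3171  0.4828  5.0257] tool d [-0.     -0.0014 -0.0008]
```

```bash
python3 - <<'E'
from h import *
G=lambda n:cv2.resize(cv2.cvtColor(np.load(n)["img"],cv2.COLOR_BGR2GRAY),None,fx=8,fy=8,interpolation=cv2.INTER_CUBIC)
g={n:G(n) for n in("side0.npz","side7.npz","side8.npz")}
def m(a,b,box,r=14):
    x0,y0,x1,y1=[8*v for v in box];T=g[a][y0:y1,x0:x1];S=g[b][y0-8*4:y1+8*r,x0-8*4:x1+8*4]
    _,v,_,l=cv2.minMaxLoc(cv2.matchTemplate(S,T,cv2.TM_CCOEFF_NORMED));return (l[0]/8-4,l[1]/8-4,round(v,3))
print("screw 0-7,0-8",m("side0.npz","side7.npz",(268,215,280,223),8),m("side0.npz","side8.npz",(268,215,280,223),8))
print("pad front 7-8",m("side7.npz","side8.npz",(306,222,330,238),6))
print("beam end 7-8",m("side7.npz","side8.npz",(312,230,328,238),6))
print("beam end 0-7,0-8",m("side0.npz","side7.npz",(312,222,330,229)),m("side0.npz","side8.npz",(312,222,330,229)))
E
```

```text
screw 0-7,0-8 (-4.0, 2.875, 0.754) (-4.0, 3.375, 0.776)
pad front 7-8 (-0.125, 1.375, 0.964)
beam end 7-8 (-0.125, 1.375, 0.945)
beam end 0-7,0-8 (-0.125, 8.5, 0.934) (-0.125, 9.75, 0.914)
```

Force (5.0 N) and kinematics (≈0.15 rad) say half way. The image shift (9.75 px) gives about 0.137, so I'll add a slight 0.8 mm and then hold.

>>> {"method": "move_arm", "body": {
  "commands": [0.0008,0,0,0,0,0,0,0,0,0,0,0,0,0,0,0,0,0,0,0,0,0,0,0,0,0,0,0,0,0,0,0,0,0,0,0,0,0,0,0]
}}

```text
clock: 15.9
position: [0.4596, -0.0488, 0.0895]
tool_rot: [-1.694, 1.541, 3.032]
contact_force: [-0.9, 0.2, 5.8]
width: 0.001
```

```bash
python3 - <<'E'
from h import *
tipd([.4575,-.048,.0677])
c=cams.camera("side");np.savez("side9.npz",**c)
G=lambda n:cv2.resize(cv2.cvtColor(np.load(n)["img"],cv2.COLOR_BGR2GRAY),None,fx=8,fy=8,interpolation=cv2.INTER_CUBIC)
g={n:G(n) for n in("side0.npz","side8.npz","side9.npz","side5.npz")}
def m(a,b,box,r=14):
    x0,y0,x1,y1=[8*v for v in box];T=g[a][y0:y1,x0:x1];S=g[b][y0-8*4:y1+8*r,x0-8*4:x1+8*4]
    _,v,_,l=cv2.minMaxLoc(cv2.matchTemplate(S,T,cv2.TM_CCOEFF_NORMED));return (l[0]/8-4,l[1]/8-4,round(v,3))
print("beam end 0-9",m("side0.npz","side9.npz",(312,222,330,229)),"8-9",m("side8.npz","side9.npz",(306,222,330,238),6))
print("plate 5-9",m("side5.npz","side9.npz",(228,225,268,285),4))
E
```

```text
t 15.9 tip [ 0.4589 -0.0488  0.0675] toolx [-0.0297  0.0033 -0.9996] F [-0.9418  0.2066  5.7868] tool d [-0.0001 -0.0014 -0.0008]
beam end 0-9 (-0.125, 9.75, 0.915) 8-9 (0.0, 0.0, 0.998)
plate 5-9 (0.0, 0.0, 0.789)
```

>>> {"method": "move_arm", "body": {
  "commands": [0.0005,0,0,0,0,0,0,0,0,0,0,0,0,0,0,0,0,0,0,0,0,0,0,0,0,0,0,0,0,0,0,0,0,0,0,0,0,0,0,0,0,0,0,0,0,0,0,0,0,0,0,0,0,0,0,0,0,0,0,0]
}}

```text
clock: 17.45
position: [0.4596, -0.0488, 0.09]
tool_rot: [-1.687, 1.542, 3.038]
contact_force: [-1.2, 1.0, 5.8]
width: -0.003
```

>>> {"method": "move_arm", "body": {
  "commands": [0.0005,0,0,0,0,0,0,0,0,0,0,0,0,0,0,0,0,0,0,0,0,0,0,0,0,0,0,0,0,0,0,0,0,0,0,0,0,0,0,0,0,0,0,0,0,0,0,0,0,0,0,0,0,0,0,0,0,0,0,0]
}}

```text
clock: 18.95
position: [0.4595, -0.0488, 0.0905]
tool_rot: [-1.678, 1.542, 3.047]
contact_force: [-0.9, 0.3, 5.2]
width: 0.001
```

>>> {"method": "move_arm", "body": {
  "commands": [0.0005,0,0,0,0,0,0,0,0,0,0,0,0,0,0,0,0,0,0,0,0,0,0,0,0,0,0,0,0,0,0,0,0,0,0,0,0,0,0,0,0,0,0,0,0,0,0,0,0,0,0,0,0,0,0,0,0,0,0,0]
}}

```text
clock: 20.45
position: [0.4595, -0.0488, 0.091]
tool_rot: [-1.674, 1.543, 3.052]
contact_force: [-0.8, 0.4, 5.5]
width: 0.002
```

```bash
python3 - <<'E'
from h import *
tipd([.4575,-.048,.0677])
c=cams.camera("side");np.savez("side9.npz",**c)
G=lambda n:cv2.resize(cv2.cvtColor(np.load(n)["img"],cv2.COLOR_BGR2GRAY),None,fx=8,fy=8,interpolation=cv2.INTER_CUBIC)
g={n:G(n) for n in("side0.npz","side8.npz","side9.npz")}
def m(a,b,box,r=14):
    x0,y0,x1,y1=[8*v for v in box];T=g[a][y0:y1,x0:x1];S=g[b][y0-8*4:y1+8*r,x0-8*4:x1+8*4]
    _,v,_,l=cv2.minMaxLoc(cv2.matchTemplate(S,T,cv2.TM_CCOEFF_NORMED));return (l[0]/8-4,l[1]/8-4,round(v,3))
print("beam end 0-9",m("side0.npz","side9.npz",(312,222,330,229)),"8-9",m("side8.npz","side9.npz",(306,222,330,238),6))
print("plate 8-9",m("side8.npz","side9.npz",(228,235,268,285),4))
E
```

```text
t 20.45 tip [ 0.4589 -0.0488  0.069 ] toolx [-0.0276  0.0025 -0.9996] F [-0.7706  0.405   5.5212] tool d [ 0.0013 -0.0013 -0.0008]
beam end 0-9 (-0.25, 9.375, 0.927) 8-9 (0.125, -0.625, 0.986)
plate 8-9 (0.0, 0.0, 1.0)
```

Zero rows let the key creep up about 0.5 mm per 1.5 s. I'll bring it back down and hold with a small compensating push in each row.

>>> {"method": "move_arm", "body": {
  "commands": [0.002,0,0,0,0,0.0002,0,0,0,0,0.0001,0,0,0,0,0.0001,0,0,0,0,0.0001,0,0,0,0,0.0001,0,0,0,0,0.0001,0,0,0,0,0.0001,0,0,0,0,0.0001,0,0,0,0,0.0001,0,0,0,0,0.0001,0,0,0,0,0.0001,0,0,0,0]
}}

```text
clock: 22.0
position: [0.4596, -0.0488, 0.089]
tool_rot: [-1.667, 1.544, 3.059]
contact_force: [0.1, 0.2, 4.5]
width: -0.001
```

>>> {"method": "move_arm", "body": {
  "commands": [0.0001,0,0,0,0,0.0001,0,0,0,0,0.0001,0,0,0,0,0.0001,0,0,0,0,0.0001,0,0,0,0,0.0001,0,0,0,0,0.0001,0,0,0,0,0.0001,0,0,0,0,0.0001,0,0,0,0,0.0001,0,0,0,0,0.0001,0,0,0,0,0.0001,0,0,0,0]
}}

```text
clock: 23.5
position: [0.4595, -0.0488, 0.089]
tool_rot: [-1.658, 1.545, 3.068]
contact_force: [-0.9, -0.6, 5.2]
width: -0.002
```

>>> {"method": "move_arm", "body": {
  "commands": [0.0001,0,0,0,0,0.0001,0,0,0,0,0.0001,0,0,0,0,0.0001,0,0,0,0,0.0001,0,0,0,0,0.0001,0,0,0,0,0.0001,0,0,0,0,0.0001,0,0,0,0,0.0001,0,0,0,0,0.0001,0,0,0,0,0.0001,0,0,0,0,0.0001,0,0,0,0]
}}

```text
clock: 25.0
position: [0.4595, -0.0488, 0.089]
tool_rot: [-1.649, 1.546, 3.076]
contact_force: [-1.1, 1.1, 5.5]
width: 0.0
```

```bash
python3 - <<'E'
from h import *
tipd([.4575,-.048,.067])
c=cams.camera("side");np.savez("side9.npz",**c)
G=lambda n:cv2.resize(cv2.cvtColor(np.load(n)["img"],cv2.COLOR_BGR2GRAY),None,fx=8,fy=8,interpolation=cv2.INTER_CUBIC)
g={n:G(n) for n in("side0.npz","side8.npz","side9.npz")}
def m(a,b,box,r=14):
    x0,y0,x1,y1=[8*v for v in box];T=g[a][y0:y1,x0:x1];S=g[b][y0-8*4:y1+8*r,x0-8*4:x1+8*4]
    _,v,_,l=cv2.minMaxLoc(cv2.matchTemplate(S,T,cv2.TM_CCOEFF_NORMED));return (l[0]/8-4,l[1]/8-4,round(v,3))
print("beam end 0-9",m("side0.npz","side9.npz",(312,222,330,229)),"plate 8-9",m("side8.npz","side9.npz",(228,235,268,285),4))
print(ctrl.hand_in())
E
```

```text
t 25.0 tip [ 0.459  -0.0488  0.0671] toolx [-0.0251  0.0016 -0.9997] F [-1.1308  1.083   5.5404] tool d [ 0.0001 -0.0015 -0.0008]
beam end 0-9 (-0.125, 10.0, 0.894) plate 8-9 (0.0, 0.0, 1.0)
the job is handed in; nothing more can be done
None
```

I moved the work plate from its support to the tuning box seat, let go of it, then pressed the wind key to about half way. I handed the job in at about 25 s, still holding the key down.

- **Plate:** after release, the wrist and side pictures showed it flat between the locating pins. Image matching in the side view found no movement of the plate from when the key reached about half way until hand-in. I did not go near the other two plates.
- **Key:** the fingertips were steady at about 67 mm above the worktop for the last 3 s, with about 5.5 N on the pad.
- **Angle checks disagree a little:** the fingertip height gives about 0.155 rad, the force fits half way (5 N), and the side image shift gives about 0.14 rad. I could not read the pointer against the scale marks, and the last close-up was refused because the 12-picture limit was reached.
- **One slip:** during the first hold the key crept up about 1.5 mm over 4.5 s, roughly 0.01 rad. I pressed it back down and held it with a small push in each step; it never came near the bottom stop.

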